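# Set the syringe pump for the big syringe

## Task

Ready the syringe pump for the big syringe: fit the large (wide-plated) pusher fully down on the drive arm's square post, plate square across the arm, and let go of it. Then squeeze the clutch button in on the arm's grip and draw the arm out until its pointer stands on the third long scale line, the farthest from the housing. Finish holding it there with the button still squeezed in, everything else on the bench left where it is.

Things in the scene. Friction and masses are not known exactly. Their poses are not given: they have to be found in the camera images.
- pump: Syringe pump, fixed; place and yaw vary, housing to the robot's left. Origin: on the pad under the grip's centre at reading 0; x = way the arm draws out (robot's right), y = syringe side (away from robot), z up. mm: black housing x -245..-75, y -55..35, top z 122; beside it syringe deck y 35..130, fittings to z 132; bed x -245..145, y -55..130, top z 24.
- drive_arm (a joint): Extension of the telescoping drive arm, m, 0 to 0.12, positive outwards along the pump's x; equals the pointer's scale reading (0.100 = third long line). Starts locked at the 0.010 line. With the button out a pin locks it at the nearest scale line; with the button in it slides with about 2 N drag, no spring-back. Its 22 mm tube runs in a 34 mm sleeve (axis z 46 mm) that ends at pump x -47 mm.
- clutch (a joint): Clutch button's depth, m: 0 = out (arm locked), 0.005 = fully in. Pressed towards the pump's -x. Sprung: starts to move at about 6 N, fully in at about 9 N; the lock is off from about 0.0025 on. Let go, it springs out and the arm locks again at the next scale line it meets.
- clutch_grip (a point): Middle of the clutch grip, moves with the arm; pump's axes. Grey upright lug 28 mm wide in y, x from -15 to +7 mm of this point, top 17 mm above it. On its +x face at this height the round steel button, 19 mm across, 9 mm proud (4 when in): lug plus button is 31 mm along x (-15 to +16), 26 pressed. One pinch along x from above presses it. Both faces are free down to 39 mm below this point.
- post_foot (a point): Foot of the square post, moves with the arm; pump's axes. Steel post 14 mm square, sides along x and y, 24 mm tall, top 5 mm tapered to 8.5 mm. This point: its centre on the flat 36 mm boss where the fitted pusher's underside rests. It lies 70 mm to +y of clutch_grip, 4 mm to -x, 33 mm lower.
- pointer (a point): Tip of the thin steel pointer over the scale; moves with the arm. It lies 115 mm to +y of the grip's centre line, just above the bed.
- long_mark (a point): Centre of the third long line (reading 0.100) on the scale, fixed to the pump. The scale is a white strip on the bed at pump y 99..129 mm with black lines every 10 mm, 0 to 120; those at 0, 50 and 100 are long (28 mm).
- pusher_large: Large pusher, black, 90 to 140 g, upright on the pad to the robot's right, in one of two places. Origin: centre of underside. Square hub 32 mm wide, 32 tall, with a 16 mm square socket 28 mm deep open below; on it a plate 12 mm thick (own x), 50 wide (own y), 32 to 76 mm above the underside. Fitted: underside on post_foot, own x along the pump's x, either way round.
- pusher_small: Small pusher: same hub and height, plate only 24 mm wide; in the other of the two places. Leave it alone. Origin: centre of its underside.
- syringe: Bystander: clear 50 ml syringe lying on the pad, about 170 mm long, 29 mm thick. Origin under its finger flange.
- tube_rack: Bystander: blue micro-tube rack, 70 x 160 mm, 46 mm high. Origin: centre of its underside.
- reagent_bottle: Bystander: amber bottle, 60 mm diameter, 120 mm high. Origin: centre of its underside.
- beaker: Bystander: glass beaker, 68 mm diameter, 80 mm high. Origin: centre of its underside.
- screwdriver: Bystander: screwdriver, 160 mm long, lying between the pump and the pushers. Origin: under its middle.
Things that resemble listed ones, but are neither listed nor needed, are in the scene too. Leave any pink or yellow look-alike of the pusher_large alone.

How it is judged:
By the outcome, as a careful person would: the job done as asked, in the order asked, and still so for the second after the job is handed in, while the arm keeps its last pose, push and grip.
It also fails if it takes over 58 s, if anything falls off the work surface, if the arm or the gripper's body presses on something with over 40 N, if the wrist force passes 120 N, or if a joint passes its speed limit or range.

## Robot

A 6-joint arm with a two-finger parallel gripper is mounted at the origin on the work surface. World frame = base frame: x ahead of the robot, y to its left, z up, the work surface at z = 0. Lengths are in m, angles in rad, forces in N, time in s.
With the tool pointing down it reaches from about 0.35 to 0.875 m from the base axis. Payload 15.5 kg.
Tool frame: the origin (TCP) lies between the finger pads; the fingertips stand 17 mm ahead of it and the grasp point (between the pads) lies 2 mm behind it; x points along the fingers, y is the direction in which the jaws open and shut, and the axes are right-handed (so a half turn about x gives the same grasp; the last joint's range is limited). The gripper opens to 85 mm and grips with 20 to 120 N. Pads are 22 mm wide; open, the fingers measure 114 mm over their backs; the gripper's body (76 mm by 85 mm) begins 54 mm behind the grasp point. The pads swing forward as they close: fully open they stand 13 mm farther back than shut.
Start: joints at [-1.294, 0.494, 1.345, -0, 1.302, -0.096], TCP at [0.227, -0.582, 0.248] pointing down, gripper open.
Joint ranges: [-2.91, 2.91], [-0.82, 2.16], [0.22, 2.67], [-1.22, 4.37], [0.12, 2.79], [-3.08, 3.08]. Speed limits (rad/s): [1.89, 1.89, 2.57, 3.01, 3.01, 3.01].

## Interface

Orientations are given as a 3x3 rotation matrix whose columns are the frame's x, y, z axes.
In Python, from cell import bot, read_camera gives the robot as it stands. The module is installed in compiled form; this text tells all that it offers.
- The arm moves only by the shell command python3 -m crank 'ROWS' [FORCE]. ROWS is JSON, a list of rows, each a list of 7 numbers: the turn, a rotation vector about the tool's x, y, z in degrees, then the shift along the tool's x, y, z in mm, then the opening, from 0 (shut) to 1 (fully open). In form: [[rx, ry, rz, tx, ty, tz, gripper], ...]. A call has 1 to 8 rows; each row is the pose to reach, as a shift and turn from the pose commanded when the call began, along the tool's axes at that moment; what a row does not reach only later rows make up. A row lasts 1/8 s, in which the tool goes at most 62.5 mm and 10.7 degrees, less where a joint would pass 70% of its speed; a pose out of reach is approached as far as the arm can. A call with a gripper value outside its range is refused whole. The fingers move at their own pace and stop on an object; FORCE is the grip in N (left out, the last holds). Time passes only in rows, so rows that repeat a pose let the fingers close. It gives the time, the measured TCP pose, the force and the opening at its end, in the units of the state.
- bot.get_state(): the state, without advancing time (a new reading comes with each control period).
- read_camera(name): name is "side" or "top"; returns a dict with "color" (420x560x3 uint8, red, green, blue), "mtx" (3x3 intrinsics, pixels), "k1" (the pictures are not rectified: a ray, as slopes to the right and down, at radius r is drawn at 1 + k1 r^2 times it, then the intrinsics apply), "xyz" and "orientation" of the camera in the world. Camera axes: x right, y up, looking along -z (the intrinsics and any distortion apply to the point x, -y, -z); pixel columns grow to the right and rows downward; lengths in m; the calibration is good to about 2 mm. A picture is of the moment at which its call begins. There is no depth.
- bot.finish_job(): hands the job in, once; it reports no verdict.
The state is a dict: "clock": time; "joints": joint angles; "dq": joint speeds; "tau": joint torques, N m; "tcp_pos": TCP position; "orientation": TCP orientation; "force": force on the tool from outside, world axes, zero at the start; "wrist_torque": the same for the moment, N m; "gripper_width": finger opening in m.
Only numpy, scipy, OpenCV 4.12 (cv2) and the standard library are available. Lean on these libraries where they do the work, as an engineer would, in place of code of your own. Each camera call takes 0.05 s, during which the arm holds its last target.

## Working session

There is one attempt and no reset: what is moved stays moved. The work goes in short steps, Python scripts to look and compute and a shell command to move; the robot and the scene stay as the last step left them, time stands still between calls to the robot, and variables do not carry over. Pictures are saved under pics/ and viewed, and the job is handed in when it is done.

```bash
ls; mkdir -p pics
python3 - <<'E'
from cell import bot, read_camera
import cv2,numpy as np
np.set_printoptions(precision=4,suppress=True)
for n in ("top","side"):
    c=read_camera(n); cv2.imwrite(f"pics/{n}0.png",cv2.cvtColor(c["color"],cv2.COLOR_RGB2BGR))
    print(n,c["mtx"],c["k1"],c["xyz"],c["orientation"])
s=bot.get_state(); print(s)
E
```

```text
pics
top [[529.4553   0.     280.2112]
 [  0.     529.4553 214.1907]
 [  0.       0.       1.    ]] -0.026179026520738346 [ 0.4633 -0.0725  1.3538] [[-0.0288  0.997  -0.0723]
 [-0.9996 -0.029  -0.0017]
 [-0.0038  0.0722  0.9974]]
side [[458.2851   0.     285.3362]
 [  0.     458.2851 214.5194]
 [  0.       0.       1.    ]] -0.13173569181274253 [0.023  0.5488 0.7317] [[-0.7611  0.4135 -0.4998]
 [-0.6485 -0.4676  0.6007]
 [ 0.0147  0.7813  0.624 ]]
{'clock': 0.1, 'joints': array([-1.2945,  0.4941,  1.3461,  0.    ,  1.3024, -0.0955]), 'dq': array([ 0.0001, -0.0007, -0.0007, -0.0023, -0.0008, -0.0016]), 'tau': array([  0.002 , -88.3589, -38.4565,  -0.    ,   0.0051,   0.    ]), 'tcp_pos': array([ 0.227 , -0.582 ,  0.2478]), 'orientation': array([[-0.0003,  0.3633, -0.9317],
       [ 0.001 , -0.9317, -0.3633],
       [-1.    , -0.001 , -0.0001]]), 'force': array([ 0.7109, -0.1033, -0.0369]), 'wrist_torque': array([ 0.0408, -0.0105,  0.0233]), 'gripper_width': 0.08566378316430356}
```

View pics/top0.png

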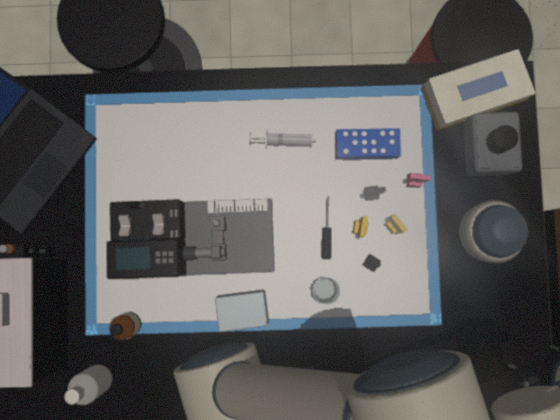

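View pics/side0.png

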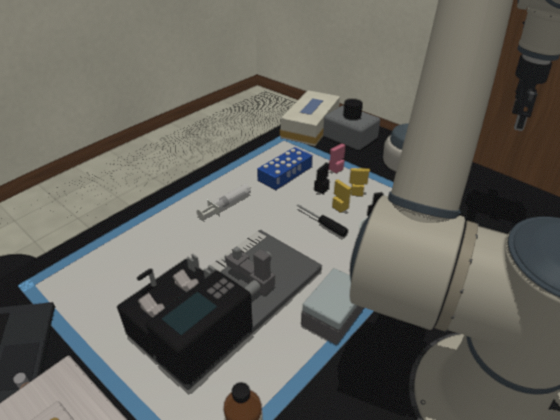

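```bash
cat > h.py <<'E'
from cell import bot, read_camera
import cv2,numpy as np
np.set_printoptions(precision=4,suppress=True)
def ray(c,u,v):
    M=c["mtx"]; p=np.array([(u-M[0,2])/M[0,0],(v-M[1,2])/M[1,1]])
    s=p.copy()
    for _ in range(20): s=p/(1+c["k1"]*(s@s))
    d=np.array(c["orientation"])@np.array([s[0],-s[1],-1]); return np.array(c["xyz"]),d
def on(c,u,v,z):
    o,d=ray(c,u,v); return o+d*(z-o[2])/d[2]
def proj(c,P):
    q=np.array(c["orientation"]).T@(np.array(P)-c["xyz"]); s=np.array([q[0],-q[1]])/-q[2]
    s=s*(1+c["k1"]*(s@s)); return s*[c["mtx"][0,0],c["mtx"][1,1]]+c["mtx"][:2,2]
def tri(a,b):
    (o1,d1),(o2,d2)=a,b
    t=np.linalg.lstsq(np.c_[d1,-d2],o2-o1,rcond=None)[0]
    p,q=o1+d1*t[0],o2+d2*t[1]; return (p+q)/2,np.linalg.norm(p-q)
def crop(c,x0,y0,x1,y1,k,name):
    im=cv2.cvtColor(c["color"],cv2.COLOR_RGB2BGR)[y0:y1,x0:x1]
    im=np.clip(im.astype(float)*1.6,0,255).astype(np.uint8)
    cv2.imwrite(name,cv2.resize(im,None,fx=k,fy=k,interpolation=cv2.INTER_CUBIC))
E
python3 - <<'E'
from h import *
c=read_camera("top"); crop(c,315,160,445,285,6,"pics/t1.png"); crop(c,100,190,280,285,4,"pics/t2.png")
c=read_camera("side"); crop(c,290,130,390,230,6,"pics/s1.png")
E
```

```text
(no output)
```

View pics/t1.png

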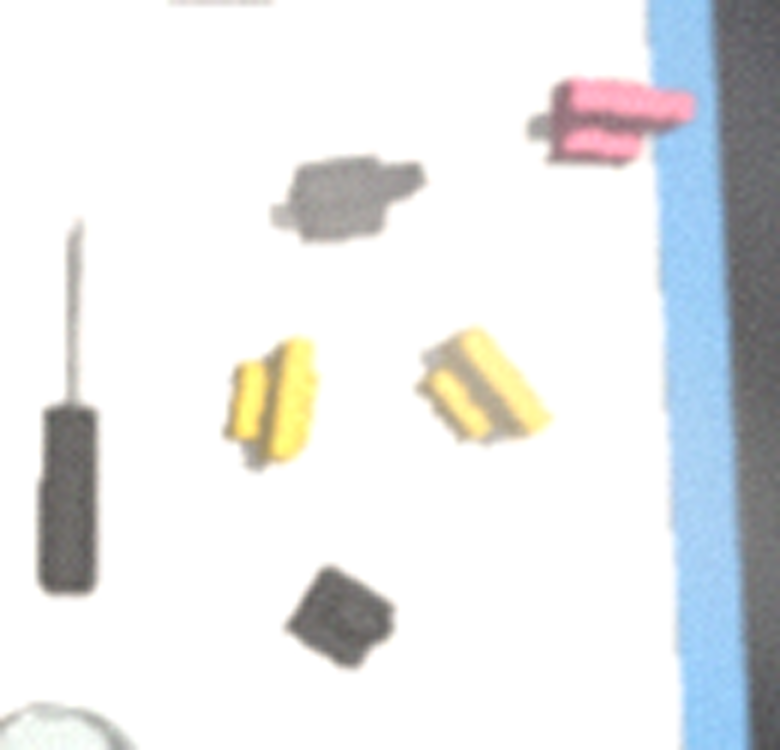

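View pics/t2.png

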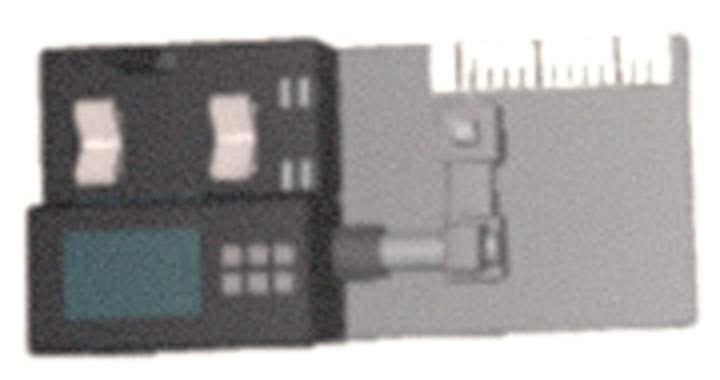

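View pics/s1.png

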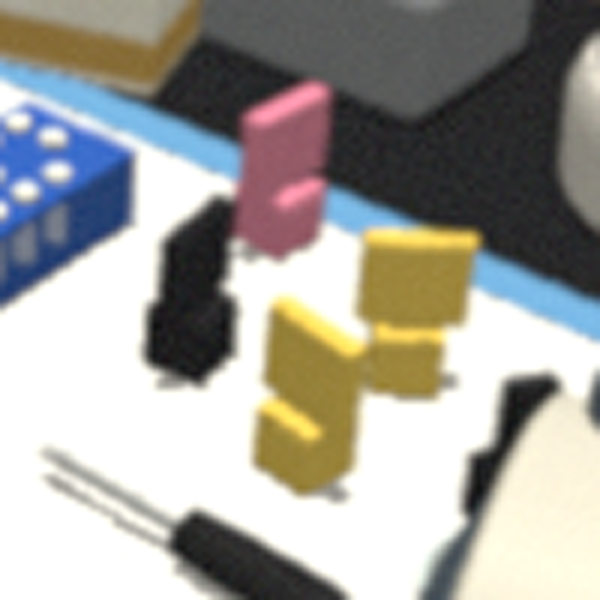

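Run:
```python
from h import *
ims=[read_camera("top")["color"].astype(float) for _ in range(6)]
im=np.mean(ims,0)
out=[]
for (x0,y0) in ((355,175),(352,245)):
    p=im[y0:y0+35,x0:x0+35]; p=np.clip(p*(1 if 0 else 1)*3.5-30,0,255).astype(np.uint8)
    out.append(cv2.resize(p,None,fx=11,fy=11,interpolation=cv2.INTER_CUBIC))
cv2.imwrite("pics/p1.png",np.hstack(out)[:,:,::-1])
```

```text
(no output)
```

View pics/p1.png

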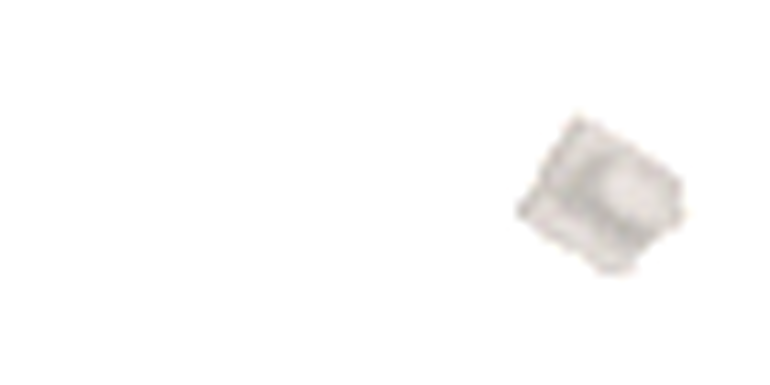

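Run:
```python
from h import *
im=np.mean([read_camera("top")["color"].astype(float) for _ in range(6)],0)
g=im.mean(2); print(g[180:203:1,358:388].astype(int))
out=[]
for (x0,y0) in ((355,175),(352,245)):
    p=g[y0:y0+35,x0:x0+35]; p=np.clip((p-30)*3,0,255).astype(np.uint8)
    out.append(cv2.resize(p,None,fx=11,fy=11,interpolation=cv2.INTER_CUBIC))
cv2.imwrite("pics/p2.png",np.hstack(out))
im=np.mean([read_camera("side")["color"].astype(float) for _ in range(6)],0).mean(2)
p=im[160:200,310:340]; cv2.imwrite("pics/p3.png",cv2.resize(np.clip((p-5)*3,0,255).astype(np.uint8),None,fx=14,fy=14,interpolation=cv2.INTER_CUBIC))
```

```text
[[179 177 178 176 178 177 175 177 177 177 176 177 177 177 177 176 176 177
  177 175 176 176 176 177 175 175 176 175 176 176]
 [179 178 178 178 178 177 177 177 178 177 177 177 177 177 178 176 176 177
  175 176 175 177 175 177 176 176 175 176 175 175]
 [177 179 177 178 177 176 178 177 176 177 177 176 176 177 177 175 177 176
  177 177 175 174 176 175 176 175 176 175 175 176]
 [178 177 177 178 178 178 178 177 178 178 177 178 178 177 177 178 177 176
  176 175 176 176 176 177 175 176 176 175 175 177]
 [179 178 178 178 179 178 177 177 178 177 177 176 175 175 176 175 174 174
  170 171 174 176 177 177 176 176 176 176 176 176]
 [179 178 178 177 178 179 179 177 176 175 171 167 164 159 159 158 157 153
  149 150 164 174 174 175 173 174 174 174 176 176]
 [179 177 179 179 178 177 169 164 160 156 150 140 133 126 122 120 116 113
  113 121 144 159 159 158 156 155 155 164 174 176]
 [178 179 178 179 178 170 150 131 123 116 114 110 106 104 101  99  97  96
   97 106 121 129 124 122 118 112 116 145 170 176]
 [179 178 179 179 176 158 126 104 101  99  99 100  99  99 100  98  99  96
   97  99 102 102  99  99 
[... 1075 characters left out ...]
103 104 103 104 102 101
  102 101 113 145 172 178 177 176 176 176 176 175]
 [180 178 164 150 148 145 130 106  97  98 100 101 103 102 103 106 107 107
  108 112 131 159 175 177 176 176 176 176 176 176]
 [180 180 178 175 175 170 151 116 102 105 105 107 107 109 112 123 134 137
  137 144 156 171 177 176 176 175 176 178 176 174]
 [179 182 181 182 181 179 167 143 137 137 137 139 140 141 145 157 168 172
  171 172 174 177 176 176 177 177 175 175 176 175]
 [180 180 180 181 180 180 177 173 172 173 174 174 172 172 173 176 178 179
  178 179 177 178 177 178 177 177 177 177 176 177]
 [180 180 179 181 181 180 180 181 180 181 180 180 180 179 177 177 178 179
  176 177 177 177 176 178 176 177 176 176 176 175]]
```

View pics/p2.png

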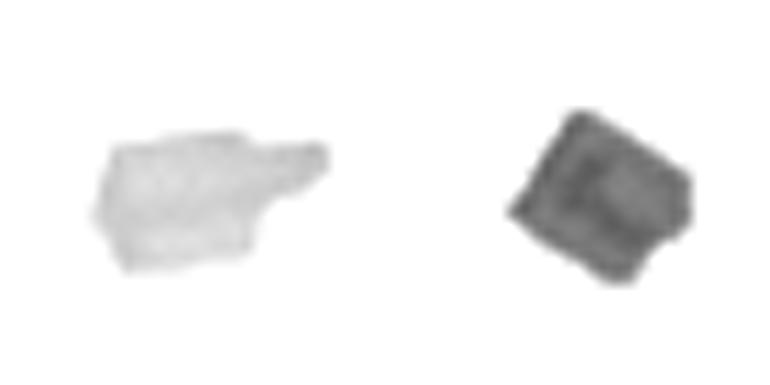

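View pics/p3.png

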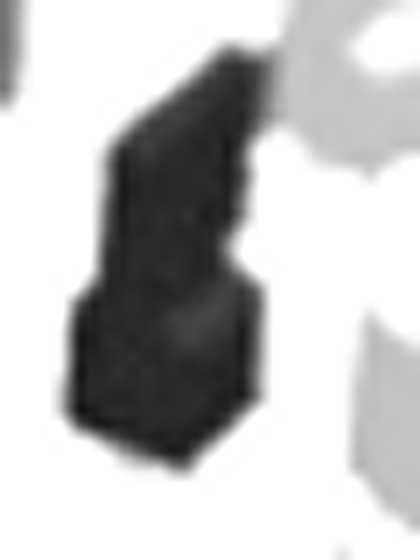

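```bash
python3 - <<'E'
from h import *
for n in ("top","side"):
    cs=[read_camera(n) for _ in range(8)]; c=cs[0]; c["color"]=np.clip(np.mean([k["color"].astype(float) for k in cs],0),0,255).astype(np.uint8)
    np.save(n+".npy",c,allow_pickle=True)
def grid(c,x0,y0,x1,y1,k,name,gain,off=0,st=10):
    im=np.clip((c["color"][y0:y1,x0:x1,::-1].astype(float)-off)*gain,0,255).astype(np.uint8)
    im=cv2.resize(im,None,fx=k,fy=k,interpolation=cv2.INTER_CUBIC)
    for x in range(x0//st*st+st,x1,st):
        X=int((x-x0+.5)*k);cv2.line(im,(X,0),(X,6),(0,0,255),1);cv2.putText(im,str(x),(X-10,16),0,.35,(0,0,255))
    for y in range(y0//st*st+st,y1,st):
        Y=int((y-y0+.5)*k);cv2.line(im,(0,Y),(6,Y),(0,0,255),1);cv2.putText(im,str(y),(8,Y+4),0,.35,(0,0,255))
    cv2.imwrite(name,im)
t=np.load("top.npy",allow_pickle=True).item(); s=np.load("side.npy",allow_pickle=True).item()
grid(t,195,190,285,285,6,"pics/g1.png",1.7)
grid(s,190,215,330,320,5,"pics/g2.png",1.7)
grid(t,355,178,392,206,16,"pics/g3.png",2.0,70,5)
grid(s,308,158,345,195,16,"pics/g4.png",4,5,5)
E
cat >> h.py <<'E'
def L(n): return np.load(n+".npy",allow_pickle=True).item()
E
```

```text
(no output)
```

View pics/g1.png

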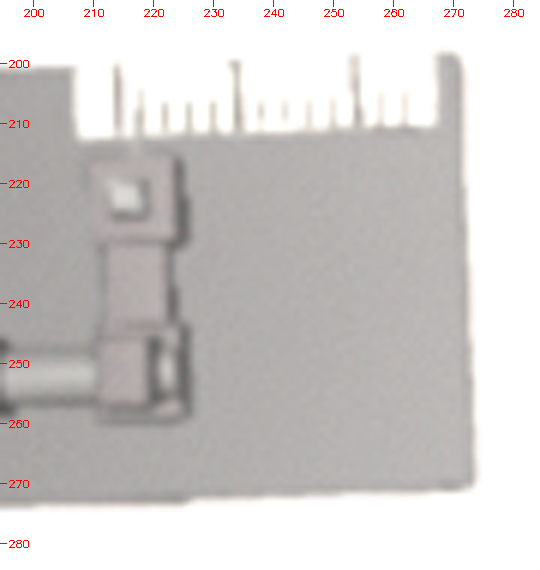

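View pics/g2.png

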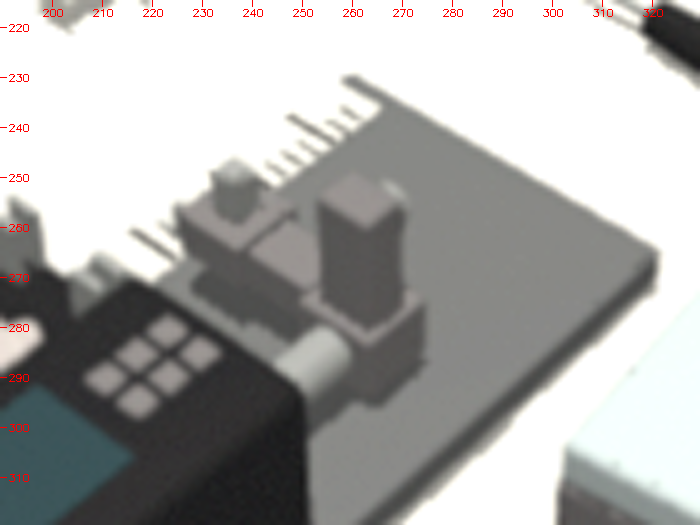

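View pics/g3.png

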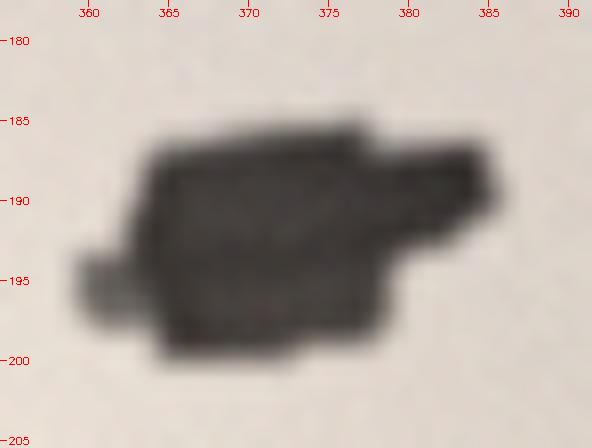

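View pics/g4.png

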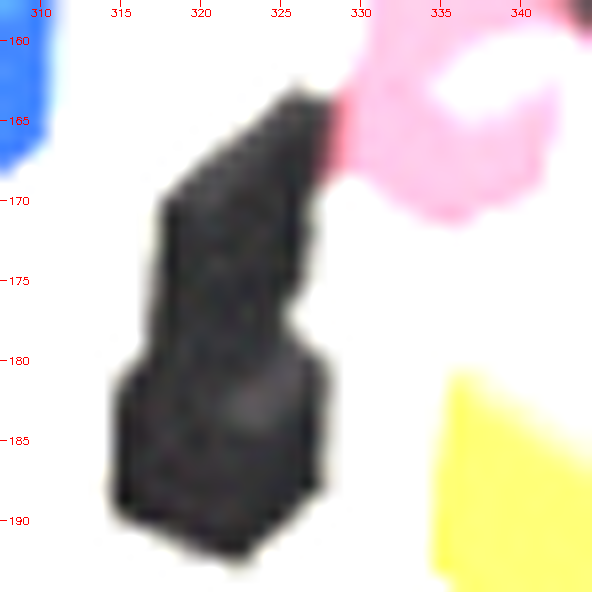

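Run:
```python
from h import *
t,s=L("top"),L("side")
print("plate top side cam",[on(s,*p,.076) for p in((317.7,170),(325.8,163.2),(328.6,163.6))])
print("plate top topcam",[on(t,*p,.076) for p in((384.8,186.8),(385.4,189.8))], "hub base",[on(t,*p,.0) for p in((364.5,199.5),(379,198.5))])
print("hub base side",[on(s,*p,0) for p in((314.7,189.5),(322.2,192.3),(327.7,188))])
print("hub top side",[on(s,*p,.032) for p in((314.8,181.5),(328,180.3))])
print("hub top T",[on(t,*p,.032) for p in((364,187),(376.7,185.7),(379,198.3),(365,199.7))])
print("marks T",[on(t,*p,.024) for p in((213.8,200),(214.5,211.5),(233.8,199.7),(253.2,199),(253.8,210.3))])
print("bed T",[on(t,*p,.024) for p in((270.8,198.5),(273,270.3),(207.2,212.5),(267.3,210.7))])
print("marks S",[on(s,*p,.024) for p in((247,237.3),(254.5,243),(215.7,260.3),(223,266.5))])
print("bed S",[on(s,*p,.024) for p in((258.5,230),(320.8,265))])
print("post",tri(ray(t,215.3,221.3),ray(s,236,247.5)))
print("post z guess",[ (z,on(t,215.3,221.3,z),on(s,236,247.5,z)) for z in (.06,.07,.08)])
```

```text
plate top side cam [array([ 0.6059, -0.281 ,  0.076 ]), array([ 0.6099, -0.3222,  0.076 ]), array([ 0.6031, -0.3256,  0.076 ])]
plate top topcam [array([ 0.6152, -0.3262,  0.076 ]), array([ 0.6079, -0.3274,  0.076 ])] hub base [array([ 0.5929, -0.2877,  0.    ]), array([ 0.5944, -0.3251,  0.    ])]
hub base side [array([ 0.6201, -0.2932,  0.    ]), array([ 0.5967, -0.2964,  0.    ]), array([ 0.5975, -0.3229,  0.    ])]
hub top side [array([ 0.6165, -0.2861,  0.032 ]), array([ 0.5932, -0.3146,  0.032 ])]
hub top T [array([ 0.6215, -0.2826,  0.032 ]), array([ 0.6238, -0.3147,  0.032 ]), array([ 0.5919, -0.3191,  0.032 ]), array([ 0.5893, -0.2838,  0.032 ])]
marks T [array([0.6005, 0.0964, 0.024 ]), array([0.5713, 0.0952, 0.024 ]), array([0.5998, 0.0459, 0.024 ]), array([ 0.6001, -0.0031,  0.024 ]), array([ 0.5714, -0.0039,  0.024 ])]
bed T [array([ 0.6001, -0.0476,  0.024 ]), array([ 0.4196, -0.0481,  0.024 ]), array([0.5693, 0.1137, 0.024 ]), array([ 0.5694, -0.0379,  0.024 ])]
marks S [array([ 0.6016, -0.0086,  0.024 ]), array([ 0.575 , -0.0058,  0.024 ]), array([0.6  , 0.092, 0.024]), array([0.574 , 0.0946, 0.024 ])]
bed S [array([ 0.5994, -0.0455,  0.024 ]), array([ 0.4173, -0.0494,  0.024 ])]
post (array([0.5412, 0.0842, 0.0931]), np.float64(0.0026939916803770843))
post z guess [(0.06, array([0.5442, 0.0892, 0.06  ]), array([0.5668, 0.0593, 0.06  ])), (0.07, array([0.5436, 0.088 , 0.07  ]), array([0.5587, 0.0666, 0.07  ])), (0.08, array([0.543 , 0.0867, 0.08  ]), array([0.5506, 0.0738, 0.08  ]))]
```

Run:
```python
from h import *
t,s=L("top"),L("side")
print("lug",tri(ray(t,215.15,251.2),ray(s,261.5,253.6)))
# boss corners side: left(226,257.5?) bottom, right
k=lambda X,Y:(X/5+189.5,Y/5+214.5)
print("boss",tri(ray(t,216.7,222.6),ray(s,*k(237,213))))
for z in (.03,.04,.05,.06): print(z,on(t,216.7,222.6,z),[on(s,*k(*p),z) for p in((178,208),(240,248),(297,212))])
print("post top",tri(ray(t,215.2,221.8),ray(s,*k(234,168))))
```

```text
lug (array([0.4701, 0.0829, 0.1196]), np.float64(0.0019465117887259495))
boss (array([0.5398, 0.0843, 0.0668]), np.float64(0.0019534512928085384))
0.03 [0.5428 0.0895 0.03  ] [array([0.5893, 0.0731, 0.03  ]), array([0.5511, 0.0726, 0.03  ]), array([0.5482, 0.0401, 0.03  ])]
0.04 [0.5422 0.0883 0.04  ] [array([0.5812, 0.0798, 0.04  ]), array([0.5436, 0.0794, 0.04  ]), array([0.5407, 0.0473, 0.04  ])]
0.05 [0.5416 0.0871 0.05  ] [array([0.5732, 0.0866, 0.05  ]), array([0.5361, 0.0862, 0.05  ]), array([0.5333, 0.0546, 0.05  ])]
0.06 [0.541  0.0858 0.06  ] [array([0.5651, 0.0934, 0.06  ]), array([0.5286, 0.093 , 0.06  ]), array([0.5258, 0.0618, 0.06  ])]
post top (array([0.54  , 0.0845, 0.0924]), np.float64(0.002712915557167817))
```

Run:
```python
from h import *
t,s=L("top"),L("side")
# predicted projections for pump pose O=(.470,.097), yaw 0
O=np.array([.470,.097,0]); W=lambda x,y,z:O+np.array([y,-x,z])/1000
P={'housTR':W(-75,35,122),'hTRn':W(-75,-55,122),'hTL':W(-245,-55,122),'bedTR':W(145,130,24),'bedBR':W(145,-55,24),'boss':W(6,70,69),'lug':W(6,0,119),'m0':W(0,115,24),'p10':W(10,115,25),'btn':W(24,0,102),'sleeveend':W(-47,0,63)}
for k,p in P.items(): print(k,proj(t,p).round(1),proj(s,p).round(1))
def grid(c,x0,y0,x1,y1,k,name,gain,off=0,st=10,pts=()):
    im=np.clip((c["color"][y0:y1,x0:x1,::-1].astype(float)-off)*gain,0,255).astype(np.uint8)
    im=cv2.resize(im,None,fx=k,fy=k,interpolation=cv2.INTER_CUBIC)
    for x in range(x0//st*st+st,x1,st):
        X=int((x-x0+.5)*k);cv2.line(im,(X,0),(X,6),(0,0,255),1);cv2.putText(im,str(x),(X-10,16),0,.35,(0,0,255))
    for y in range(y0//st*st+st,y1,st):
        Y=int((y-y0+.5)*k);cv2.line(im,(0,Y),(6,Y),(0,0,255),1);cv2.putText(im,str(y),(8,Y+4),0,.35,(0,0,255))
    for p in pts: cv2.circle(im,tuple(int(v) for v in ((p-[x0,y0]+.5)*k)),3,(0,0,255),1)
    cv2.imwrite(name,im)
grid(t,100,190,285,285,4,"pics/q1.png",2.5,pts=[proj(t,p) for p in P.values()])
grid(s,115,215,330,375,3.5,"pics/q2.png",2.5,pts=[proj(s,p) for p in P.values()])
```

```text
housTR [176.8 237.6] [214.6 268.8]
hTRn [177.4 276.4] [249.6 293. ]
hTL [104.5 278.4] [174.4 353.9]
bedTR [271.  198.5] [259.  229.4]
bedBR [273.  272.2] [321.3 265.8]
boss [214.1 222.8] [234.  257.9]
lug [212.  251.6] [258.2 256. ]
m0 [213.7 206.1] [218.7 264.7]
p10 [217.6 206. ] [222. 262.]
btn [220.5 251.4] [264.6 257.5]
sleeveend [193.3 252.3] [240.2 291.1]
```

View pics/q1.png

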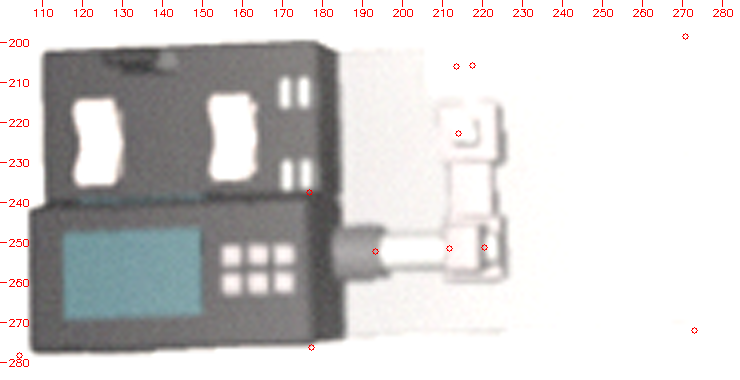

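View pics/q2.png

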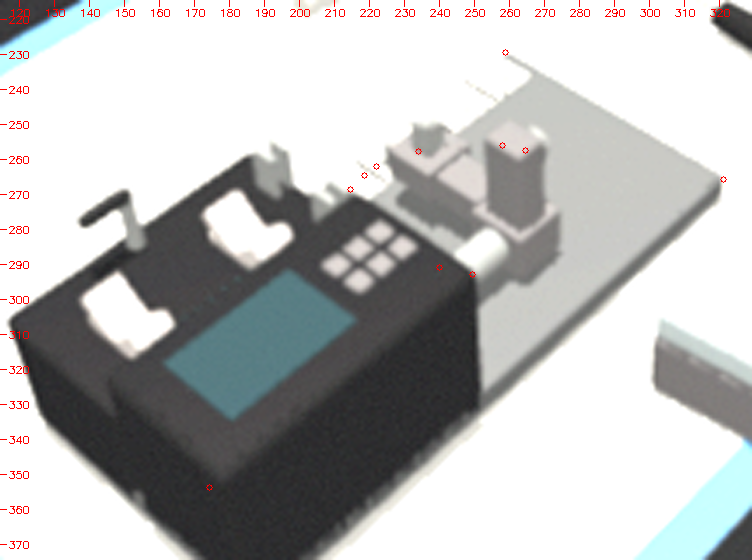

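```bash
python3 -m crank '[[-75,0,0,0,-123,-456,0.5],[-75,0,0,0,-123,-456,0.5],[-75,0,0,0,-123,-456,0.5],[-75,0,0,0,-123,-456,0.5],[-75,0,0,0,-123,-456,0.5],[-75,0,0,0,-123,-456,0.5],[-75,0,0,0,-123,-456,0.5],[-75,0,0,0,-123,-456,0.5]]' 40
python3 -m crank '[[0,0,0,0,0,0,0.5],[0,0,0,0,0,0,0.5]]'
python3 - <<'E'
from h import *
s=bot.get_state(); print(s['clock'],s['tcp_pos'],s['orientation'],s['gripper_width'])
c=read_camera("side"); crop(c,280,120,420,240,5,"pics/a1.png")
c=read_camera("top"); crop(c,310,140,440,290,4,"pics/a2.png")
E
```

```text
clock: 2.9
tcp_pos: [0.6094, -0.2997, 0.2482]
orientation: [[0.0, 0.993, 0.115], [0.0, 0.115, -0.993], [-1.0, 0.0, -0.0]]
force: [-0.2, -0.4, -0.1]
gripper_width: 0.0424
clock: 3.15
tcp_pos: [0.6067, -0.3024, 0.2481]
orientation: [[-0.0, 0.994, 0.11], [-0.0, 0.11, -0.994], [-1.0, -0.0, -0.0]]
force: [-0.6, 0.1, 0.0]
gripper_width: 0.0427
3.15 [ 0.6067 -0.3024  0.2481] [[-0.0005  0.994   0.1096]
 [-0.      0.1096 -0.994 ]
 [-1.     -0.0005 -0.    ]] 0.04265091619946931
```

```bash
python3 -m crank '[[0,0,0,60,0,0,0.5],[0,0,0,120,0,0,0.5],[0,0,0,140,0,0,0.5],[0,0,0,140,0,0,0.5]]'
python3 - <<'E'
from h import *
c=read_camera("side"); crop(c,280,120,380,220,6,"pics/a3.png")
c=read_camera("top"); crop(c,310,140,440,290,4,"pics/a4.png")
E
```

```text
clock: 3.75
tcp_pos: [0.6058, -0.3024, 0.1069]
orientation: [[-0.003, 0.994, 0.108], [0.002, 0.108, -0.994], [-1.0, -0.002, -0.002]]
force: [0.1, 0.1, -0.3]
gripper_width: 0.0426
```

View pics/a3.png

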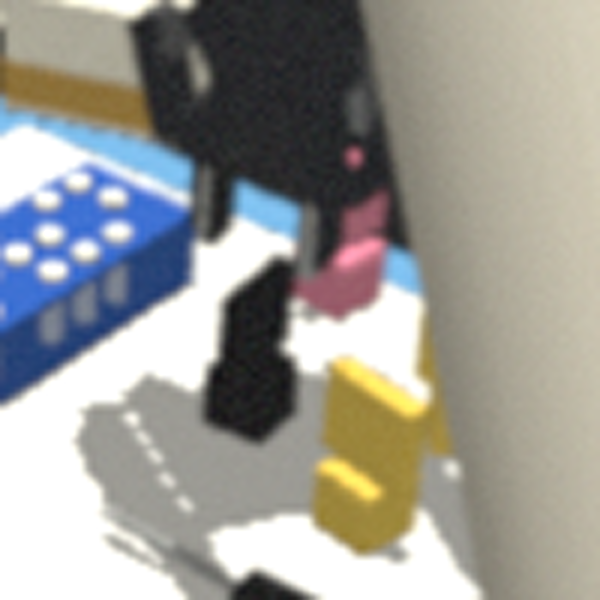

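View pics/a4.png

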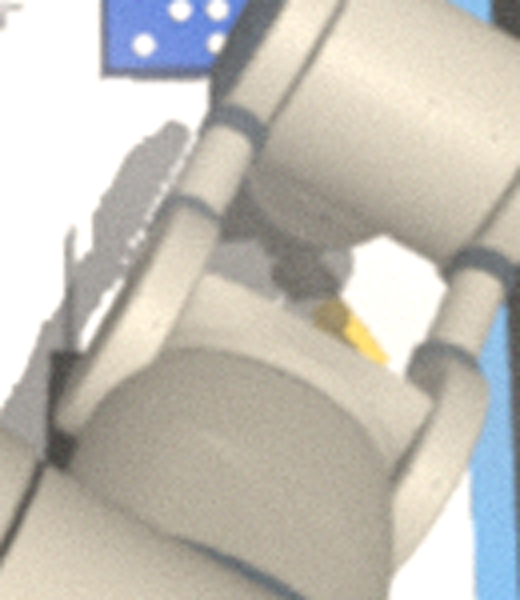

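```bash
python3 -m crank '[[0,0,0,25,0,0,0.5],[0,0,0,50,0,0,0.5],[0,0,0,50,0,0,0.5],[0,0,0,50,0,0,0.5]]'
python3 - <<'E'
from h import *
c=read_camera("side"); crop(c,280,120,380,220,6,"pics/a5.png")
E
```

```text
clock: 4.35
tcp_pos: [0.608, -0.3026, 0.0602]
orientation: [[0.002, 0.994, 0.11], [-0.001, 0.11, -0.994], [-1.0, 0.002, 0.001]]
force: [0.3, -1.1, 0.4]
gripper_width: 0.0426
```

View pics/a5.png

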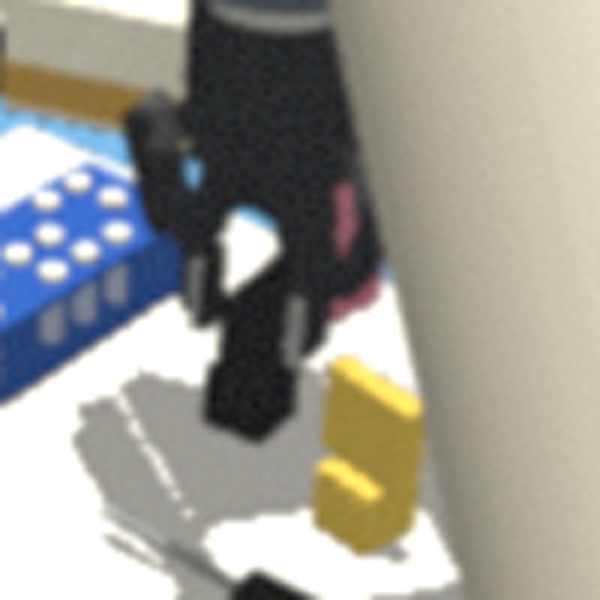

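```bash
python3 -m crank '[[0,0,0,0,0,0,0.1],[0,0,0,0,0,0,0.05],[0,0,0,0,0,0,0.0],[0,0,0,0,0,0,0.0],[0,0,0,0,0,0,0.0],[0,0,0,0,0,0,0.0]]' 50
python3 -m crank '[[0,0,0,-40,0,0,0],[0,0,0,-100,0,0,0],[0,0,0,-130,0,0,0],[0,0,0,-130,0,0,0],[0,0,0,-130,0,0,0]]'
python3 - <<'E'
from h import *
s=bot.get_state(); print(s['tcp_pos'],s['orientation'],s['force'],s['gripper_width'],s['joints'])
c=read_camera("side"); crop(c,270,80,390,200,5,"pics/a6.png")
E
```

```text
clock: 5.15
tcp_pos: [0.6076, -0.3022, 0.0592]
orientation: [[0.001, 0.994, 0.11], [-0.001, 0.11, -0.994], [-1.0, 0.001, 0.001]]
force: [-1.4, 1.1, 8.1]
gripper_width: 0.0112
clock: 5.78
tcp_pos: [0.6067, -0.3017, 0.1874]
orientation: [[-0.001, 0.994, 0.11], [0.001, 0.11, -0.994], [-1.0, -0.001, -0.001]]
force: [0.5, -1.0, -1.6]
gripper_width: 0.0112
[ 0.6067 -0.3017  0.1874] [[-0.0011  0.994   0.1098]
 [ 0.0007  0.1098 -0.994 ]
 [-1.     -0.001  -0.0008]] [ 0.4934 -0.9842 -1.583 ] 0.011151546423507621 [-0.5496  0.6248  1.2723  0.      1.2457 -0.6596]
```

View pics/a6.png

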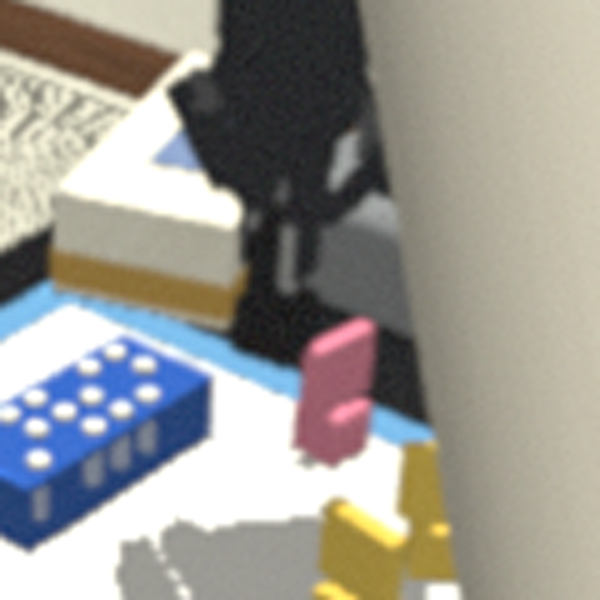

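```bash
python3 -m crank '[[-10,0,0,-33,-24,-40,0],[-20,0,0,-33,-24,-90,0],[-31,0,0,-33,-24,-150,0],[-42,0,0,-33,-24,-210,0],[-53,0,0,-33,-24,-270,0],[-64,0,0,-33,-24,-330,0],[-74,0,0,-33,-24,-370,0],[-83.7,0,0,-33,-24,-394,0]]'
python3 -m crank '[[0,0,0,0,0,0,0],[0,0,0,0,0,0,0],[0,0,0,0,0,0,0]]'
python3 - <<'E'
from h import *
s=bot.get_state(); print(s['tcp_pos'],s['orientation'],s['force'],s['gripper_width'],s['joints'])
c=read_camera("side"); np.save("side.npy",c,allow_pickle=True);crop(c,160,120,300,280,4,"pics/b1.png")
c=read_camera("top"); np.save("top.npy",c,allow_pickle=True);crop(c,160,150,300,290,4,"pics/b2.png")
E
```

```text
clock: 6.82
tcp_pos: [0.539, 0.0889, 0.2201]
orientation: [[-0.002, -0.008, 1.0], [0.0, 1.0, 0.008], [-1.0, 0.0, -0.002]]
force: [0.8, -1.2, -1.6]
gripper_width: 0.0119
clock: 7.2
tcp_pos: [0.5401, 0.0861, 0.2209]
orientation: [[-0.001, 0.003, 1.0], [-0.0, 1.0, -0.003], [-1.0, -0.0, -0.001]]
force: [0.1, 0.1, -1.7]
gripper_width: 0.0115
[0.5401 0.0861 0.2209] [[-0.0006  0.0026  1.    ]
 [-0.0002  1.     -0.0026]
 [-1.     -0.0002 -0.0006]] [ 0.0653  0.1046 -1.6687] 0.01149840434753311 [ 0.0489  0.4144  1.5739 -0.0002  1.1538 -1.5192]
```

View pics/b1.png

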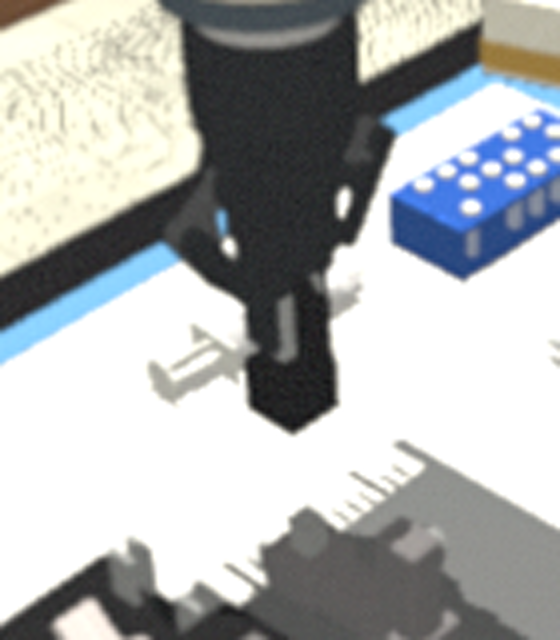

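View pics/b2.png

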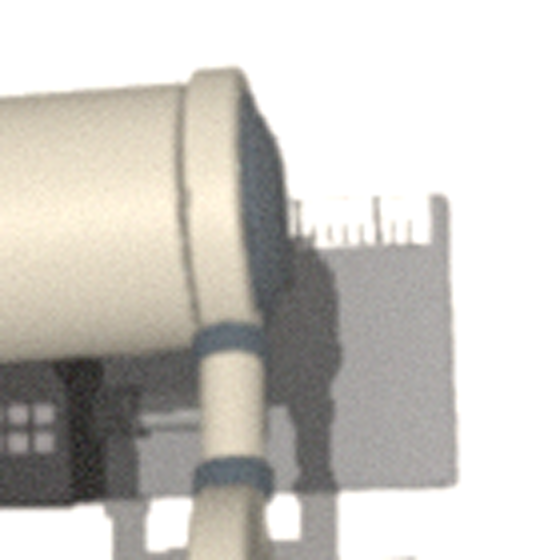

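Run:
```python
from h import *
s=L("side")
k=lambda X,Y:(X/4+159.5,Y/4+119.5)
P=[on(s,*k(*p),.162) for p in((248,398),(292,432),(337,403))]
print(P,(P[0]+P[2])/2)
T=bot.get_state()['tcp_pos']; 
for dx,dy in((.016,.016),(-.016,.016),(-.016,-.016)): print(proj(s,[T[0]+dx,T[1]+dy,.162]),end='')
print([k(*p) for p in((248,398),(292,432),(337,403))])
```

```text
[array([0.5643, 0.0943, 0.162 ]), array([0.5295, 0.0981, 0.162 ]), array([0.5287, 0.0681, 0.162 ])] [0.5465 0.0812 0.162 ]
[221.395  222.6473][232.9195 229.7249][244.638  221.7435][(221.5, 219.0), (232.5, 227.5), (243.75, 220.25)]
```

Run:
```python
from h import *
s=L("side")
for b in (0,1.2,2.6):
    P=[on(s,u,v+b,.069) for u,v in((225.1,256.1),(237.5,264.1),(248.9,256.9))]
    print(b,on(s,236.3,248.1+b,.093),(P[0]+P[2])/2,P)
```

```text
0 [0.5384 0.0842 0.093 ] [0.5384 0.0839 0.069 ] [array([0.5578, 0.0995, 0.069 ]), array([0.5218, 0.0991, 0.069 ]), array([0.519 , 0.0684, 0.069 ])]
1.2 [0.5358 0.0867 0.093 ] [0.5359 0.0865 0.069 ] [array([0.5552, 0.102 , 0.069 ]), array([0.5193, 0.1015, 0.069 ]), array([0.5166, 0.071 , 0.069 ])]
2.6 [0.5329 0.0897 0.093 ] [0.5329 0.0894 0.069 ] [array([0.5522, 0.1049, 0.069 ]), array([0.5165, 0.1044, 0.069 ]), array([0.5137, 0.0739, 0.069 ])]
```

```bash
python3 -m crank '[[0,0,0,25,0,0,0],[0,0,0,45,0,0,0],[0,0,0,53,0,0,0],[0,0,0,53,0,0,0],[0,0,0,53,0,0,0]]'
python3 - <<'E'
from h import *
c=read_camera("side"); np.save("side.npy",c,allow_pickle=True);crop(c,200,195,290,295,6,"pics/b3.png")
c=read_camera("top"); crop(c,160,150,300,290,4,"pics/b4.png")
E
```

```text
clock: 7.92
tcp_pos: [0.5406, 0.0869, 0.169]
orientation: [[0.001, 0.0, 1.0], [0.0, 1.0, -0.0], [-1.0, 0.0, 0.001]]
force: [0.5, 1.6, -1.0]
gripper_width: 0.0115
```

View pics/b3.png

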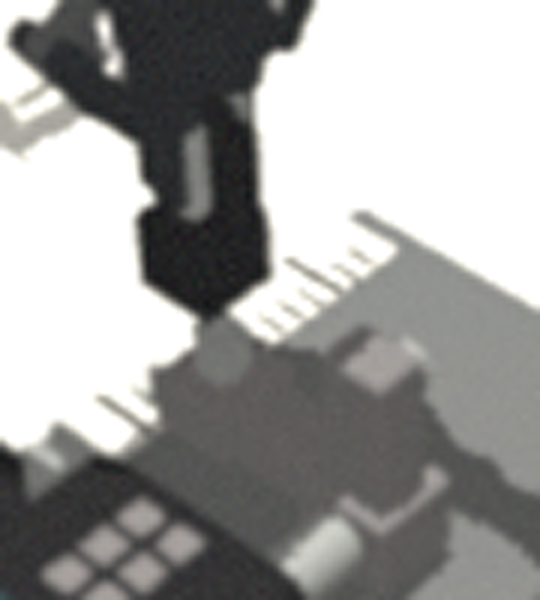

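View pics/b4.png

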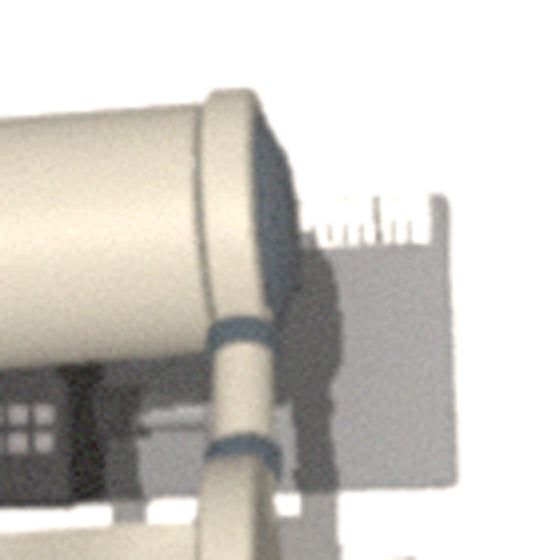

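Run:
```python
from h import *
s=L("side")
T=bot.get_state()['tcp_pos']; u=T[2]-.059; print(T,u)
P=[on(s,*p,u) for p in ((223.7,240.8),(234.8,247.5),(244.2,240.8))]; c=(P[0]+P[2])/2; print(P,c)
print([proj(s,[T[0]+a,T[1]+b,u]) for a,b in((.016,.016),(-.016,.016),(-.016,-.016),(0,0))])
for z in (.088,.093): print(on(s,236.3,248.1,z)-c+T)
```

```text
[0.5405 0.0869 0.169 ] 0.10999337933789072
[array([0.5593, 0.0981, 0.11  ]), array([0.5281, 0.0973, 0.11  ]), array([0.5281, 0.0706, 0.11  ])] [0.5437 0.0843 0.11  ]
[array([222.9189, 242.591 ]), array([234.0683, 249.7744]), array([245.3425, 241.679 ]), array([234.1379, 242.1368])]
[0.5392 0.0831 0.147 ]
[0.5352 0.0868 0.152 ]
```

```bash
python3 -m crank '[[0,0,0,0,-3,0,0],[0,0,0,4,-3,0,0],[0,0,0,8,-3,0,0],[0,0,0,11,-3,0,0],[0,0,0,11,-3,0,0],[0,0,0,11,-3,0,0]]'
python3 - <<'E'
from h import *
c=read_camera("side"); np.save("side.npy",c,allow_pickle=True);crop(c,200,195,290,295,6,"pics/b5.png")
E
```

```text
clock: 8.78
tcp_pos: [0.5402, 0.084, 0.1573]
orientation: [[0.0, -0.0, 1.0], [-0.0, 1.0, 0.0], [-1.0, -0.0, 0.0]]
force: [0.4, 0.0, -1.1]
gripper_width: 0.0113
```

View pics/b5.png

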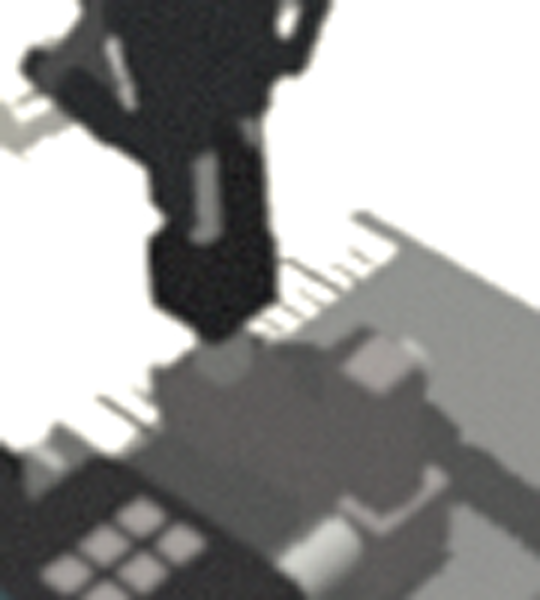

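Run:
```python
from h import *
cs=[read_camera("side") for _ in range(8)]; c=cs[0]; im=np.mean([k["color"].astype(float) for k in cs],0)
c["color"]=im.astype(np.uint8); np.save("side.npy",c,allow_pickle=True)
p=im[232:272,215:260].mean(2); p=np.clip(255*(p/140)**.6,0,255).astype(np.uint8)
cv2.imwrite("pics/b6.png",cv2.resize(p,None,fx=14,fy=14,interpolation=cv2.INTER_CUBIC))
T=bot.get_state()['tcp_pos'];u=T[2]-.059;print(T)
print([proj(c,[T[0]+a,T[1]+b,u]) for a,b in((.016,.016),(-.016,.016),(-.016,-.016),(0,0))])
for z in (.063,.069): print(z,[proj(c,[T[0]+a,T[1]+b,z]) for a,b in((.007,.007),(-.007,.007),(-.007,-.007))])
for z in (.063,.069): print(z,'boss',[proj(c,[T[0]+a,T[1]+b,z]) for a,b in((.018,.018),(-.018,.018),(-.018,-.018))])
```

```text
[0.5401 0.084  0.1573]
[array([224.5231, 246.2086]), array([235.5957, 253.3851]), array([246.7313, 245.297 ]), array([235.6345, 245.7548])]
0.063 [array([231.8134, 258.4148]), array([236.5513, 261.5372]), array([241.3003, 258.0144])]
0.069 [array([231.6396, 256.3386]), array([236.395 , 259.4585]), array([241.1649, 255.9384])]
0.063 boss [array([224.3528, 258.7263]), array([236.5417, 266.8639]), array([248.7457, 257.6968])]
0.069 boss [array([224.1487, 256.6501]), array([236.3827, 264.7817]), array([248.6405, 255.6211])]
```

View pics/b6.png

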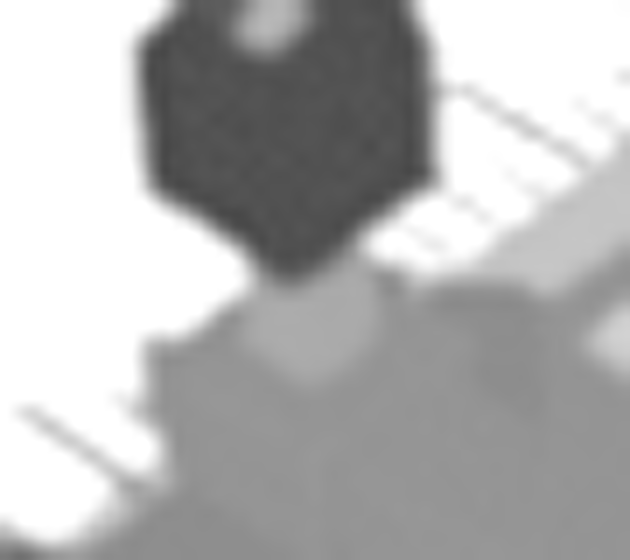

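```bash
python3 -m crank '[[0,0,0,0,-1,-0.5,0],[0,0,0,2,-1,-0.5,0],[0,0,0,4,-1,-0.5,0],[0,0,0,6,-1,-0.5,0],[0,0,0,8,-1,-0.5,0],[0,0,0,8,-1,-0.5,0]]'
python3 -m crank '[[0,0,0,2,0,0,0],[0,0,0,4,0,0,0],[0,0,0,4,0,0,0]]'
```

```text
clock: 9.98
tcp_pos: [0.5395, 0.0829, 0.1491]
orientation: [[-0.0, -0.0, 1.0], [-0.0, 1.0, 0.0], [-1.0, -0.0, -0.0]]
force: [0.1, -0.8, -1.3]
gripper_width: 0.0115
clock: 10.35
tcp_pos: [0.5395, 0.0829, 0.1451]
orientation: [[-0.0, -0.0, 1.0], [0.0, 1.0, 0.0], [-1.0, 0.0, -0.0]]
force: [-0.3, -0.0, -1.5]
gripper_width: 0.0112
```

```bash
python3 -m crank '[[0,0,0,2,0,0,0],[0,0,0,4,0,0,0],[0,0,0,4,0,0,0]]'
python3 -m crank '[[0,0,0,2,0,0,0],[0,0,0,4,0,0,0],[0,0,0,4,0,0,0]]'
python3 - <<'E'
from h import *
c=read_camera("side"); np.save("side.npy",c,allow_pickle=True);crop(c,200,195,290,295,6,"pics/b7.png")
E
```

```text
clock: 10.72
tcp_pos: [0.5395, 0.0829, 0.1411]
orientation: [[-0.0, -0.0, 1.0], [0.0, 1.0, 0.0], [-1.0, 0.0, -0.0]]
force: [0.3, -0.3, -1.3]
gripper_width: 0.0113
clock: 11.1
tcp_pos: [0.5395, 0.0829, 0.1371]
orientation: [[-0.0, -0.0, 1.0], [-0.0, 1.0, 0.0], [-1.0, -0.0, -0.0]]
force: [0.4, 0.7, -2.1]
gripper_width: 0.0112
```

View pics/b7.png

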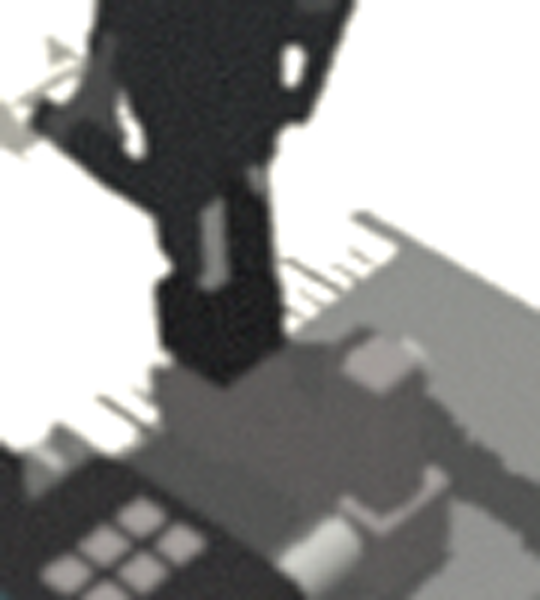

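```bash
python3 -m crank '[[0,0,0,2,0,0,0],[0,0,0,4,0,0,0],[0,0,0,4,0,0,0]]'
python3 -m crank '[[0,0,0,1,0,0,0],[0,0,0,2,0,0,0],[0,0,0,3,0,0,0],[0,0,0,3,0,0,0]]'
python3 -m crank '[[0,0,0,1,0,0,0],[0,0,0,2,0,0,0],[0,0,0,2,0,0,0]]'
```

```text
clock: 11.52
tcp_pos: [0.5395, 0.0829, 0.1331]
orientation: [[-0.0, -0.0, 1.0], [-0.0, 1.0, 0.0], [-1.0, -0.0, -0.0]]
force: [0.2, 0.0, -1.4]
gripper_width: 0.0115
clock: 12.02
tcp_pos: [0.5396, 0.0829, 0.1302]
orientation: [[-0.0, -0.0, 1.0], [0.0, 1.0, 0.0], [-1.0, 0.0, -0.0]]
force: [0.4, -0.3, -1.3]
gripper_width: 0.0111
clock: 12.4
tcp_pos: [0.5395, 0.083, 0.1282]
orientation: [[-0.0, -0.0, 1.0], [0.0, 1.0, 0.0], [-1.0, 0.0, -0.0]]
force: [0.2, 0.2, -0.3]
gripper_width: 0.0117
```

```bash
python3 -m crank '[[0,0,0,0.7,0,0,0],[0,0,0,1.5,0,0,0],[0,0,0,1.5,0,0,0]]'
python3 -m crank '[[0,0,0,0.7,0,0,0],[0,0,0,1.5,0,0,0],[0,0,0,1.5,0,0,0]]'
```

```text
clock: 12.78
tcp_pos: [0.5397, 0.083, 0.1271]
orientation: [[0.0, -0.0, 1.0], [0.0, 1.0, 0.0], [-1.0, 0.0, 0.0]]
force: [-2.7, 0.4, 7.4]
gripper_width: 0.0118
clock: 13.15
tcp_pos: [0.5398, 0.083, 0.127]
orientation: [[0.002, -0.0, 1.0], [0.0, 1.0, 0.0], [-1.0, 0.0, 0.002]]
force: [-9.3, -0.1, 34.0]
gripper_width: 0.0113
```

```bash
python3 -m crank '[[0,0,0,-1,0,0,0],[0,0,0,-1.3,0,0,0],[0,0,0,-1.3,0,0,0.2],[0,0,0,-1.3,0,0,0.45],[0,0,0,-1.3,0,0,0.45],[0,0,0,-1.3,0,0,0.45]]'
python3 -m crank '[[0,0,0,-10,0,0,0.45],[0,0,0,-40,0,0,0.45],[0,0,0,-80,0,0,0.45],[0,0,0,-80,0,0,0.45]]'
python3 - <<'E'
from h import *
c=read_camera("side"); np.save("side.npy",c,allow_pickle=True);crop(c,200,195,290,295,6,"pics/b8.png")
E
```

```text
clock: 13.9
tcp_pos: [0.5396, 0.0829, 0.1265]
orientation: [[-0.0, -0.0, 1.0], [0.0, 1.0, 0.0], [-1.0, 0.0, -0.0]]
force: [0.3, 0.5, -0.7]
gripper_width: 0.0386
clock: 14.4
tcp_pos: [0.5412, 0.083, 0.2099]
orientation: [[0.006, -0.0, 1.0], [0.0, 1.0, 0.0], [-1.0, 0.0, 0.006]]
force: [-0.5, -0.1, -0.5]
gripper_width: 0.0386
```

View pics/b8.png

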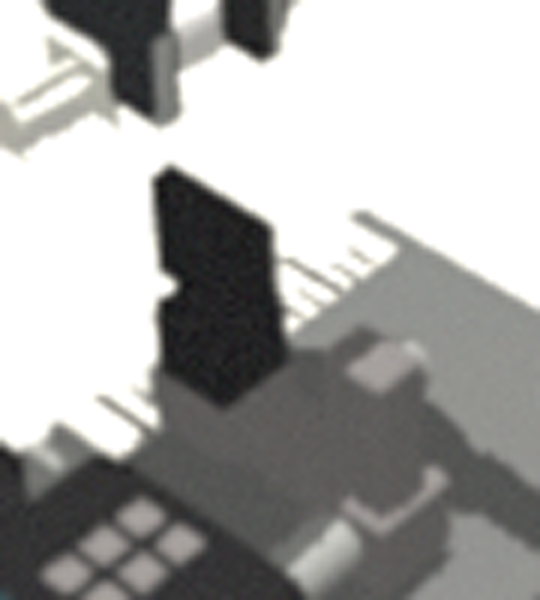

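```bash
python3 -m crank '[[0,0,0,0,-2,-36,0.75],[0,0,0,0,-2,-72,0.75],[0,0,0,0,-2,-72,0.75],[0,0,0,0,-2,-72,0.75],[0,0,0,30,-2,-72,0.75],[0,0,0,50,-2,-72,0.75],[0,0,0,60,-2,-72,0.75],[0,0,0,60,-2,-72,0.75]]'
python3 - <<'E'
from h import *
c=read_camera("side"); np.save("side.npy",c,allow_pickle=True);crop(c,200,185,310,295,5,"pics/c1.png")
s=bot.get_state();print(s['tcp_pos'],s['joints'])
E
```

```text
clock: 15.45
tcp_pos: [0.4678, 0.0809, 0.1461]
orientation: [[-0.001, 0.0, 1.0], [-0.0, 1.0, -0.0], [-1.0, -0.0, -0.001]]
force: [0.0, -0.4, -0.5]
gripper_width: 0.0639
[0.4681 0.0809 0.1467] [ 0.0454  0.4286  1.8268  0.      0.8862 -1.5253]
```

View pics/c1.png

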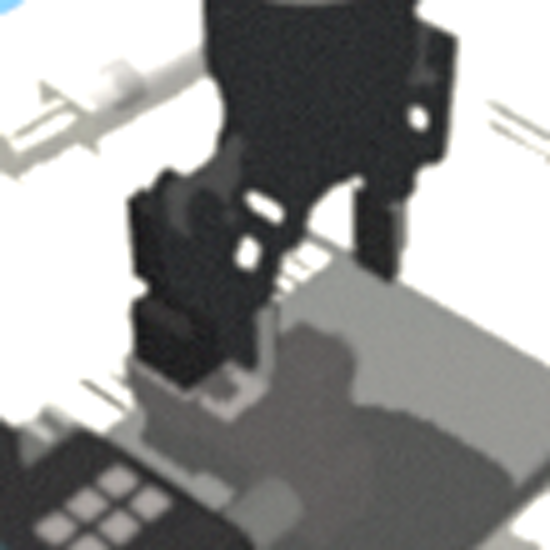

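```bash
python3 -m crank '[[0,0,0,15,0,0,0.75],[0,0,0,30,0,0,0.75],[0,0,0,40,0,0,0.75],[0,0,0,47,0,0,0.75],[0,0,0,47,0,0,0.75],[0,0,0,47,0,0,0.75]]'
python3 - <<'E'
from h import *
c=read_camera("side"); np.save("side.npy",c,allow_pickle=True);crop(c,200,185,310,295,5,"pics/c2.png")
c=read_camera("top");crop(c,160,150,300,290,4,"pics/c2t.png")
E
```

```text
clock: 16.25
tcp_pos: [0.4678, 0.081, 0.0999]
orientation: [[0.0, -0.0, 1.0], [0.0, 1.0, 0.0], [-1.0, 0.0, 0.0]]
force: [-0.1, -0.0, -0.8]
gripper_width: 0.0637
```

View pics/c2.png

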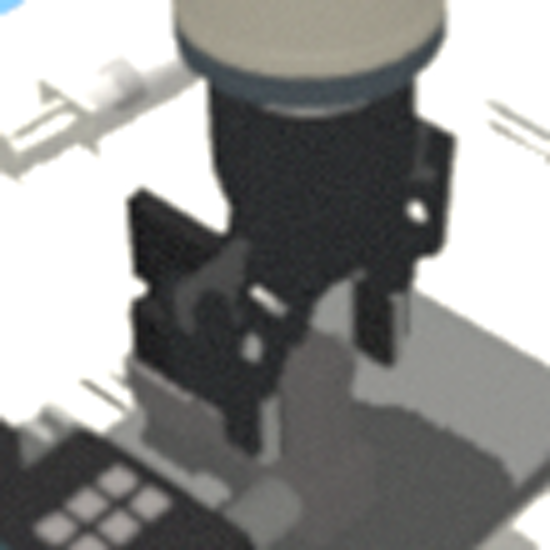

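View pics/c2t.png

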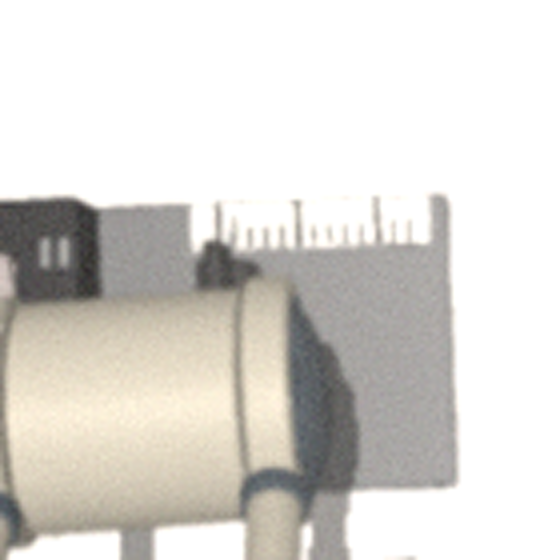

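```bash
python3 -m crank '[[0,0,0,0,0,0,0.45],[0,0,0,0,0,0,0.3],[0,0,0,0,0,0,0.2],[0,0,0,0,0,0,0.2],[0,0,0,0,0,0,0],[0,0,0,0,0,0,0],[0,0,0,0,0,0,0]]' 40
```

```text
clock: 17.23
tcp_pos: [0.4678, 0.0809, 0.0999]
orientation: [[0.001, -0.0, 1.0], [-0.0, 1.0, 0.0], [-1.0, -0.0, 0.001]]
force: [-1.4, -1.2, 9.2]
gripper_width: 0.0254
```

```bash
python3 -m crank '[[0,0,0,0,-3,0,0],[0,0,0,0,-8,0,0],[0,0,0,0,-15,0,0],[0,0,0,0,-20,0,0],[0,0,0,0,-20,0,0]]'
python3 - <<'E'
from h import *
c=read_camera("top");crop(c,195,190,285,230,8,"pics/d1.png")
E
```

```text
clock: 17.85
tcp_pos: [0.4679, 0.0606, 0.0999]
orientation: [[0.001, -0.0, 1.0], [-0.0, 1.0, 0.0], [-1.0, -0.0, 0.001]]
force: [-0.8, -1.3, 8.2]
gripper_width: 0.0252
```

View pics/d1.png

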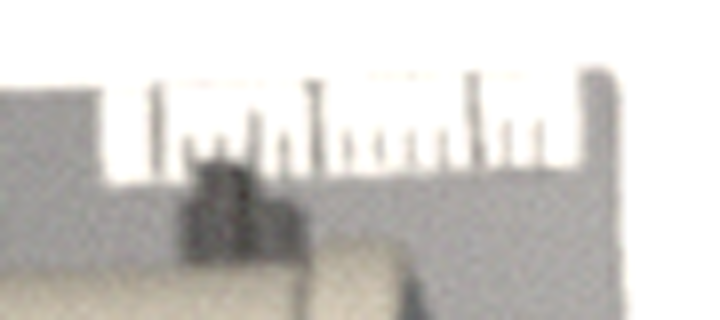

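```bash
python3 -m crank '[[0,0,0,0,-8,0,0],[0,0,0,0,-20,0,0],[0,0,0,0,-35,0,0],[0,0,0,0,-50,0,0],[0,0,0,0,-62,0,0],[0,0,0,0,-68,0,0],[0,0,0,0,-70,0,0],[0,0,0,0,-70,0,0]]'
python3 -m crank '[[0,0,0,0,0,0,0],[0,0,0,0,0,0,0]]'
python3 - <<'E'
from h import *
cs=[read_camera("top") for _ in range(6)];c=cs[0];c["color"]=np.mean([k["color"].astype(float) for k in cs],0).astype(np.uint8);crop(c,225,190,285,230,12,"pics/d2.png")
im=c["color"].astype(float).mean(2)
for r in (200,202,204,206,208,210): print(r,im[r,244:266].astype(int))
c=read_camera("side");crop(c,200,165,340,305,4,"pics/d3.png")
E
```

```text
clock: 18.9
tcp_pos: [0.4685, -0.0095, 0.1]
orientation: [[0.002, 0.0, 1.0], [-0.0, 1.0, -0.0], [-1.0, -0.0, 0.002]]
force: [2.4, -1.9, 4.8]
gripper_width: 0.0255
clock: 19.15
tcp_pos: [0.4686, -0.0094, 0.1]
orientation: [[0.002, -0.0, 1.0], [-0.0, 1.0, 0.0], [-1.0, -0.0, 0.002]]
force: [4.2, -1.6, 5.2]
gripper_width: 0.0254
200 [171 171 170 171 172 171 173 173 162 132 127 163 173 171 171 170 173 173
 174 174 174 174]
202 [175 175 175 174 175 174 175 174 164 136 132 162 175 177 177 176 177 178
 176 177 177 176]
204 [176 175 174 176 176 175 175 175 165 140 132 158 173 169 164 173 176 168
 163 173 179 177]
206 [173 158 147 168 172 157 142 167 172 159 143 158 170 153 138 168 174 152
 138 168 178 175]
208 [171 151 135 164 174 150 112 119 124 114 106 133 166 154 138 168 173 153
 138 168 178 176]
210 [160 148 132 152 162 142  90  63  63  64  71 108 143 138 126 148 150 137
 125 143 153 155]
```

View pics/d2.png

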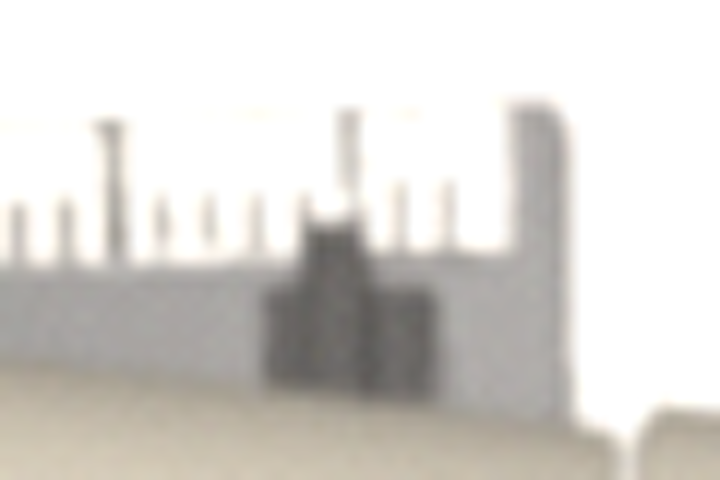

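View pics/d3.png

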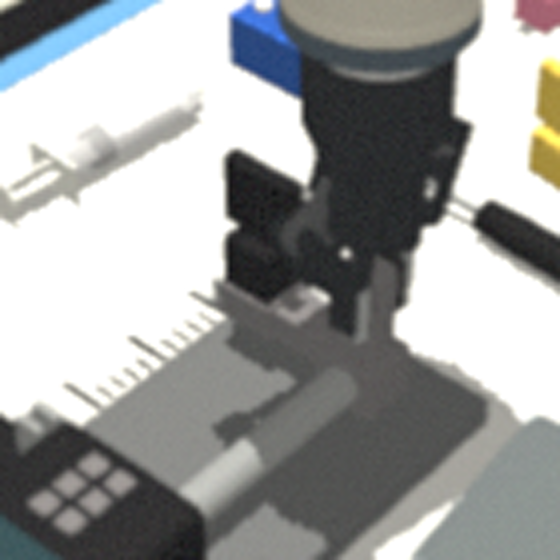

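Run:
```python
from h import *
im=np.mean([read_camera("top")["color"].astype(float) for _ in range(20)],0).mean(2)
np.save("im.npy",im)
for x0 in (210,230,249):
  print(x0)
  for r in range(199,210): 
    w=np.clip(172-im[r,x0+0:x0+9],0,None); print(r,im[r,x0:x0+9].astype(int),round((w*np.arange(x0,x0+9)).sum()/w.sum(),2))
p=np.clip((im[196:212,244:262]-90)*2.6,0,255).astype(np.uint8)
cv2.imwrite("pics/d4.png",cv2.resize(p,None,fx=36,fy=36,interpolation=cv2.INTER_CUBIC))
```

```text
210
199 [176 178 177 174 167 167 168 168 168] 215.82
200 [170 170 169 158 142 150 159 161 160] 214.89
201 [163 163 161 144 119 145 167 170 169] 213.6
202 [170 170 167 146 113 141 169 174 173] 213.92
203 [173 173 171 148 109 134 167 174 173] 214.17
204 [172 174 170 148 106 132 167 173 174] 214.17
205 [172 172 171 147 106 131 168 173 171] 214.17
206 [172 173 170 147 107 132 167 167 157] 214.62
207 [173 172 170 149 109 133 164 155 132] 215.26
208 [173 172 171 150 112 134 164 151 123] 215.46
209 [172 173 171 149 112 134 165 151 122] 215.46
230
199 [171 171 166 157 156 165 171 173 171] 233.52
200 [163 162 152 127 118 145 163 166 167] 233.62
201 [172 171 163 134 114 146 168 172 173] 233.81
202 [175 175 172 146 119 149 172 175 175] 233.97
203 [174 176 173 149 120 149 172 175 175] 234.0
204 [173 175 172 150 119 148 171 174 173] 234.03
205 [166 173 172 148 116 143 170 169 165] 234.17
206 [148 163 170 149 110 136 167 159 148] 234.16
207 [127 151 168 148 108 134 166 154 135] 233.93
208 [123 149 169 148 106 131 165 153 126] 234.0
209 [124 150 169 148 101 125 165 155 132] 233.93
249
199 [163 164 168 163 137 133 156 164 162] 253.43
200 [172 172 173 162 132 128 163 173 172] 253.49
201 [176 176 175 164 134 131 167 177 177] 253.47
202 [175 176 175 164 137 132 163 176 177] 253.55
203 [175 176 175 164 137 129 157 173 176] 253.65
204 [174 174 175 165 139 132 157 174 169] 253.74
205 [168 163 172 169 148 138 162 172 158] 253.68
206 [156 143 167 172 157 140 158 171 153] 252.82
207 [153 130 153 161 148 131 144 168 153] 252.66
208 [151 112 119 124 114 105 133 166 155] 252.5
209 [149  96  76  78  76  82 124 162 153] 252.43
```

View pics/d4.png

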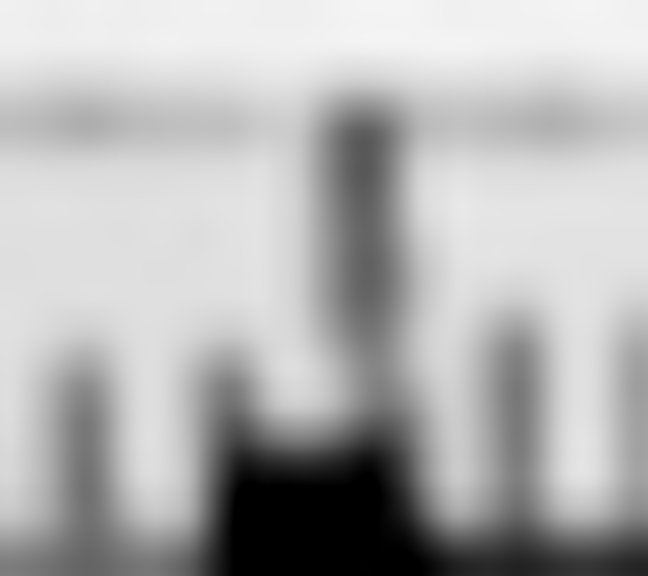

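Run:
```python
from h import *
a=cv2.imread("pics/top0.png").astype(float).mean(2); im=np.load("im.npy")
for r in range(203,217): print(r,a[r,211:225].astype(int),' | ',im[r,247:261].astype(int), ' | 90line-free', im[r,227:241].astype(int))
```

```text
203 [174 173 146 109 136 169 171 164 171 177 175 177 174 176]  |  [175 175 175 176 175 164 137 129 157 173 176 175 176 176]  | 90line-free [174 174 175 174 176 173 149 120 149 172 175 175 175 174]
204 [176 172 148 106 134 164 160 148 165 175 176 173 175 176]  |  [175 175 174 174 175 165 139 132 157 174 169 165 174 176]  | 90line-free [174 174 173 173 175 172 150 119 148 171 174 173 175 175]
205 [173 173 151 107 131 165 162 139 154 176 174 175 176 173]  |  [173 174 168 163 172 169 148 138 162 172 158 146 169 174]  | 90line-free [173 173 170 166 173 172 148 116 143 170 169 165 173 174]
206 [173 172 149 110 133 165 160 138 155 167 167 159 166 172]  |  [169 173 156 143 167 172 157 140 158 171 153 138 167 174]  | 90line-free [165 171 161 148 163 170 149 110 136 167 159 148 168 173]
207 [175 171 151 109 135 164 153 132 152 171 156 132 153 171]  |  [166 174 153 130 153 161 148 131 144 168 153 137 168 174]  | 90line-free [152 168 152 127 151 168 148 108 134 166 154 135 160 172]
208 [176 172 152 111 134 155 136 124 145 166 151 123 148 169]  |  [166 174 151 112 119 124 114 105 133 166 155 138 
[... 901 characters left out ...]
5 108 108 110 109 108 107 104]  |  [96 93 84 67 63 65 67 65 67 82 92 94 95 97]  | 90line-free [104 103 104 103 103 105 105 106 106 105 103 103 103 103]
214 [ 96  99 101 100 102 106 113 102 101 101  99 102  98  99]  |  [81 73 69 62 63 66 66 64 61 67 74 75 73 78]  | 90line-free [103 103 102 103 102 103 102 103 103 104 104 103 104 103]
215 [ 93  99  98  98  99 101 104 104  99  98  99  97  97  97]  |  [74 66 64 61 62 66 67 64 59 61 67 67 64 66]  | 90line-free [102 102 104 103 103 104 103 103 103 104 104 104 104 104]
216 [ 94  99  93  97 101  99 104 103 100 104 101 103  93  86]  |  [74 65 63 60 65 66 66 64 59 61 66 67 64 65]  | 90line-free [102 102 103 103 103 103 103 103 103 103 104 104 104 104]
```

Run:
```python
from h import *
c=read_camera("side"); cv2.imwrite("pics/e1.png",c["color"][:,:,::-1]); s=bot.get_state(); print(s['clock'],s['tcp_pos'],s['force'],s['gripper_width'])
```

```text
20.55 [ 0.4685 -0.0094  0.1   ] [ 2.7539 -1.4433  4.2359] 0.025211476958278876
```

View pics/e1.png

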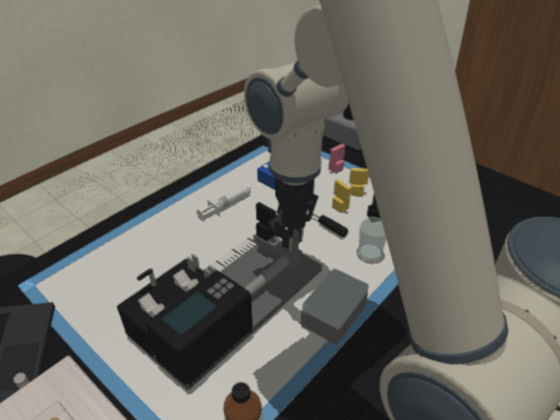

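The final side view shows the pusher on its boss at about (268,235). The grip is pinched at about (292,240), and the syringe, screwdriver, yellow and pink pieces are where they started.

```bash
python3 -c "
from cell import bot
print(bot.finish_job())"
```

```text
the job is handed in; nothing more can be done
None
```

I fitted the large pusher on the square post and released it. Then I pinched the clutch grip at 40 N, drew the arm out to the third long line, and handed the job in still holding it there. The clock read 20.55 s just before hand-in.

**Last checks:**
- **Pusher:** contact came with the underside at z ≈ 0.068 m, against about 0.069 m measured for the boss. I pressed to 34 N, and after release the side view shows it down on the boss with the plate across the arm.
- **Button:** the jaw reading is 25.4 mm, which matches the 26 mm expected with the button fully in. The gripper reads about 0.5 mm low, as it did on the 12 mm plate.
- **Draw:** the tool moved 90.3 mm from the locked 10 line. In the top view the pointer moved about 90.4 mm, so it stands on the 100 line to within roughly half a millimetre.
- **Bystanders:** those in view in the last picture look unmoved. The small pusher was mostly hidden, and I did not compare its position.

**Disagreement:** the grip, post and housing appeared about 6 mm off from where the bed edge and scale put them. The side camera also read a few millimetres off against the robot's own position. I aligned the pusher with the post directly in the images instead. It went on with no force felt until it reached the boss.

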